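# Press three jar lids home in order

## Robot

A 6-joint arm with a two-finger parallel gripper is mounted at the origin on the work surface. World frame = base frame: x ahead of the robot, y to its left, z up, the work surface at z = 0. Lengths are in m, angles in degrees, forces in N, time in s.
With the tool pointing down it reaches from about 0.4 to 0.825 m from the base axis. Payload 7 kg.
Tool frame: the origin (TCP) lies at the very end of the fingers, on their centre line; the grasp point (between the pads) lies tcp_to_grasp behind it (tcp_to_grasp is the distance from the TCP to the grasp point, in m); x points along the fingers, y is the direction in which the jaws open and shut, and the axes are right-handed (so a half turn about x gives the same grasp; the last joint's range is limited). The gripper opens to 88 mm and grips with 3 to 60 N. Pads are 19 mm wide; open, the fingers measure 130 mm over their backs; the gripper's body (78 mm by 193 mm) begins 47 mm behind the grasp point.
Start: joints at [16.507, 20.546, 0.682, 0, -70.136, -16.507], TCP at [0.675, -0, 0.227] pointing down, gripper open.
Joint ranges: [-176.03, 176.03], [-82.01, 121.73], [-58.28, 71.71], [-173.87, 95.51], [-174.79, -0.11], [-173.66, 173.66]. Speed limits (degrees/s): [136.94, 136.94, 172.46, 180, 180, 180].

## Interface

Orientations are given as [roll, pitch, yaw] about the fixed x, y, z axes, in that order (R = Rz(yaw) Ry(pitch) Rx(roll)).
In Python, from plant import * gives the robot as it stands. The module is installed in compiled form; this text tells all that it offers.
- The arm moves only by the shell command python3 -m pendant 'ROWS'. ROWS is JSON, a list of rows, each an object with "claw": the finger opening in mm, from 0 to 87.6; "linear": the shift along the tool's x, y, z in mm, a list of three; "twist": the turn about the tool's x in rad. In form: [{"claw": claw, "linear": [tx, ty, tz], "twist": twist}, ...]. A call has exactly 10 rows; each row shifts and turns the commanded pose from where the row before left it, along the tool's axes as they then stand; what a row does not reach is not made up. A row lasts 1/12 s, in which the tool goes at most 41.7 mm and 7.16 degrees, less where a joint would pass 70% of its speed; a pose out of reach is approached as far as the arm can. A call with a gripper value outside its range is refused whole. The fingers move at their own pace and stop on an object; the grip force is fixed at half the most. Time passes only in rows, so rows that do not move let the fingers close, or fill a call up. It gives the time, the measured TCP pose, the force and the opening at its end, in the units of the state.
- get_obs(): the state, without advancing time (a new reading comes with each control period).
- snapshot(name): name is "scene" or "side" or "wrist"; returns (picture, depth): 480x640x3 uint8, red, green, blue; 480x640 float32, m along the optical axis (not along the pixel's ray), 0 where there is no reading.
- camera_params(name): a dict with "fx", "fy", "cx", "cy" (pixels), "rvec" (rotation vector, rad) and "tvec" (3), from world to camera coordinates, as OpenCV has them. Camera axes: x right, y down, z forward; pixel columns grow to the right and rows downward; lengths in m; the calibration is good to about 2 mm. A picture is of the moment at which its call begins: read the wrist's pose just before it. camera_params takes no time and is no camera call; for the wrist camera it gives the pose at the moment of the call.
- close_job(): hands the job in, once; it reports no verdict.
Trained networks look in the newest picture that a camera, given by its name, has taken for a name from the list of things; names that differ only in an ending like _2 or _b are one class to them, and where a whole thing is asked for, a point or a joint stands for the part that bears it (a point fixed in the world has none). Each returns a list of dicts, best first, with "confidence" (0 to 1); they miss things now and then, are a little off and sometimes report something else, mostly with a low value. They report only what shows in the picture. A call takes as long as a camera call. They do not tell look-alikes from the thing itself.
- boxes_of(camera, target): "xy" ([column, row] in pixels, amid what is visible of it).
The state is a dict: "clock": time; "joint_pos": joint angles; "qvel": joint speeds; "tau": joint torques, N m; "tool_pos": TCP position; "orientation": TCP orientation; "force": force on the tool from outside, world axes, zero at the start; "moment": the same for the moment, N m; "opening": finger opening in m.
Only numpy, scipy, OpenCV 4.12 (cv2) and the standard library are available. Lean on these libraries where they do the work, as an engineer would, in place of code of your own. Each camera call takes 0.05 s, during which the arm holds its last target. There are 200 camera calls.

## Task

Three white jars stand in spring nests on the grey plate with their press-on lids still standing proud. With a fingertip, press each lid straight down until it is fully home, pressing only lightly (once the lid is home, the nest begins to give under the finger): the shortest of the three jars first, then the middle one, then the tallest. Do not lift the jars, and leave everything else where it stands.

Things in the scene. Friction and masses are not known exactly. Their poses are not given: they have to be found in the camera images.
- jar_short: the short jar: a white jar 57 mm across, 42 mm high without its lid, standing loose and upright in a black spring cup (inner floor 34 mm above the nest's underside, walls 18 mm high above that floor, 1.5 mm play all round). Origin at the centre of its underside, z up
- lid_short (a joint): the press-on lid of the short jar, slides straight down on the jar: 0 = loose, standing 6 mm proud; 0.006 = fully home. It resists with about 3 N and stays where it is left
- lid_short_top (a point): the centre of the top of the short jar's lid (a flat white disc 55 mm across, 14 mm thick, with a plain paper label 42 mm across on top); with the lid loose this point is 62 mm above the jar's underside, about 108 mm above the table. It moves with the lid
- nest_short: the nest that holds the short jar: an aluminium disc 84 mm across fixed on the 12 mm grey base plate, carrying the black cup on a spring. Origin at the centre of its underside. The cup gives under a push on the jar of 4 to 5.5 N (after the lid is home) and sinks 12 mm with rising force (about 0.45 N per mm) to a hard stop at about 10 N, and comes back up when let go
- jar_middle: the middle jar: a white jar 57 mm across, 62 mm high without its lid, standing loose and upright in a black spring cup (inner floor 34 mm above the nest's underside, walls 18 mm high above that floor, 1.5 mm play all round). Origin at the centre of its underside, z up
- lid_middle (a joint): the press-on lid of the middle jar, slides straight down on the jar: 0 = loose, standing 6 mm proud; 0.006 = fully home. It resists with about 3 N and stays where it is left
- lid_middle_top (a point): the centre of the top of the middle jar's lid (a flat white disc 55 mm across, 14 mm thick, with a plain paper label 42 mm across on top); with the lid loose this point is 82 mm above the jar's underside, about 128 mm above the table. It moves with the lid
- nest_middle: the nest that holds the middle jar: an aluminium disc 84 mm across fixed on the 12 mm grey base plate, carrying the black cup on a spring. Origin at the centre of its underside. The cup gives under a push on the jar of 4 to 5.5 N (after the lid is home) and sinks 12 mm with rising force (about 0.45 N per mm) to a hard stop at about 10 N, and comes back up when let go
- jar_tall: the tall jar: a white jar 57 mm across, 82 mm high without its lid, standing loose and upright in a black spring cup (inner floor 34 mm above the nest's underside, walls 18 mm high above that floor, 1.5 mm play all round). Origin at the centre of its underside, z up
- lid_tall (a joint): the press-on lid of the tall jar, slides straight down on the jar: 0 = loose, standing 6 mm proud; 0.006 = fully home. It resists with about 3 N and stays where it is left
- lid_tall_top (a point): the centre of the top of the tall jar's lid (a flat white disc 55 mm across, 14 mm thick, with a plain paper label 42 mm across on top); with the lid loose this point is 102 mm above the jar's underside, about 148 mm above the table. It moves with the lid
- nest_tall: the nest that holds the tall jar: an aluminium disc 84 mm across fixed on the 12 mm grey base plate, carrying the black cup on a spring. Origin at the centre of its underside. The cup gives under a push on the jar of 4 to 5.5 N (after the lid is home) and sinks 12 mm with rising force (about 0.45 N per mm) to a hard stop at about 10 N, and comes back up when let go
- closed_jar: bystander: a closed white jar, 55 mm across, 64 mm high, standing on the plate between the nests, not in a nest; origin at the centre of its underside
- core: bystander: an empty cardboard label core, a tube 50 mm across and 50 mm high standing on the plate between the nests; origin at the centre of its underside
- wrench: bystander: a steel wrench lying on the plate beyond the nests
- brush: bystander: a brush lying on the plate beyond the nests
- cleaner: bystander: a clear bottle 56 mm across, 100 mm high, standing on the plate beyond the nests
- label_roll: bystander: a roll of labels lying flat on the table right of the plate, 100 mm across, 45 mm high
- lid_tray: bystander: an empty grey tray 180 x 120 mm, 50 mm high, on the table left of the plate
Things that resemble listed ones, but are neither listed nor needed, are in the scene too. Leave any blue or orange look-alike of the jar_tall alone.

How it is judged (in metres and radians):
On the way, in this order (a step that is already met when the one before it is completed fails the run):
1. the short jar's lid is home, the other two still proud (value of joint lid_short above 0.005 m and value of joint each of lid_middle, lid_tall below 0.002 m), for 0.1 s.
2. then the middle jar's lid is home, the tall one's still proud (value of joint each of lid_short, lid_middle above 0.005 m and value of joint lid_tall below 0.002 m), for 0.1 s.
3. then the tall jar's lid is home (value of joint each of lid_short, lid_middle, lid_tall above 0.005 m), for 0.1 s.
At the end, for the whole second after the job is handed in: All three lids are home (at least 5 of their 6 mm down); each jar stands at rest and upright (within 0.08 rad) in its own nest, within 5 mm of the nest's axis, and the nest is back up (jar within 3 mm of its starting height over the nest) (all of step 3 and horizontal distance between jar_short and nest_short below 0.005 m and z of jar_short in the frame of nest_short between 0.031 and 0.037 m and angle between each of jar_short, jar_middle, jar_tall's own z axis and vertical below 0.08 rad and linear speed of each of jar_short, jar_middle, jar_tall below 0.02 m/s and horizontal distance between jar_middle and nest_middle below 0.005 m and z of jar_middle in the frame of nest_middle between 0.031 and 0.037 m and horizontal distance between jar_tall and nest_tall below 0.005 m and z of jar_tall in the frame of nest_tall between 0.031 and 0.037 m); the robot touches nothing.
It fails at once if a jar or its lid is pushed hard (over 20 N), or touched with anything but the fingers (over 1 N) ((contact force between the fingers and jar_short above 20 N or contact force between the arm and jar_short above 1 N) or (contact force between the fingers and jar_middle above 20 N or contact force between the arm and jar_middle above 1 N) or (contact force between the fingers and jar_tall above 20 N or contact force between the arm and jar_tall above 1 N)).
It fails at once if a jar is lifted 6 mm or more in its nest (z of jar_short in the frame of nest_short above 0.04 m or z of jar_middle in the frame of nest_middle above 0.04 m or z of jar_tall in the frame of nest_tall above 0.04 m).
It fails at once if a lid is pressed down (2 mm) before the lid of a shorter jar is home ((value of joint lid_middle above 0.002 m and value of joint lid_short below 0.005 m) or (value of joint lid_tall above 0.002 m and value of joint lid_short below 0.005 m) or (value of joint lid_tall above 0.002 m and value of joint lid_middle below 0.005 m)).
It fails at once if a bystander is moved by more than 15 mm (distance of any of closed_jar, core, wrench, brush, cleaner, label_roll, lid_tray from where it was at the start of the episode above 0.015 m).
It also fails if it takes over 51 s, if anything falls off the work surface, if the arm or the gripper's body presses on something with over 40 N, if the wrist force passes 120 N, or if a joint passes its speed limit or range.

## Working session

There is one attempt and no reset: what is moved stays moved. The work goes in short steps, Python scripts to look and compute and a shell command to move; the robot and the scene stay as the last step left them, time stands still between calls to the robot, and variables do not carry over. Pictures are saved under pics/ and viewed, about 8 in all and at most 12, crops included, and the job is handed in when it is done.

```bash
mkdir -p pics; cat > h.py <<'E'
from plant import *
import numpy as np, cv2
def shot(cam,fn):
    p,d=snapshot(cam); cv2.imwrite('pics/'+fn,p[:,:,::-1]); np.save('pics/'+cam+'_d.npy',d); return p,d
def world(cam,d,u,v,P=None):
    P=P or camera_params(cam); R,_=cv2.Rodrigues(np.array(P['rvec'],float)); 
    z=d[v,u]; c=np.stack([(u-P['cx'])/P['fx']*z,(v-P['cy'])/P['fy']*z,z],-1)
    return (c-np.array(P['tvec']).ravel())@R
E
python3 - <<'E'
from h import *
o=get_obs(); print({k:np.round(v,3) for k,v in o.items()})
for cam in ('scene',):
    p,d=shot(cam,cam+'1.png')
    P=camera_params(cam); print(P)
    for t in ('lid_short_top','jar_short','lid_middle_top','jar_middle','lid_tall_top','jar_tall','closed_jar','core','nest_tall'):
        for b in boxes_of(cam,t)[:4]:
            u,v=[int(round(x)) for x in b['xy']]
            print(t,round(b['confidence'],2),u,v,np.round(world(cam,d,u,v,P),3))
E
```

```text
{'clock': np.float64(0.0), 'joint_pos': array([ 1.6507e+01,  2.0592e+01,  6.3100e-01, -2.0000e-02, -7.0135e+01,
       -1.6508e+01]), 'qvel': array([-0.096,  0.035, -0.013,  0.   , -0.033,  0.042]), 'tau': array([-1.0000e-03, -5.8273e+01,  2.9306e+01,  6.9970e+00,  7.0000e-03,
       -0.0000e+00]), 'tool_pos': array([ 0.674, -0.   ,  0.226]), 'orientation': array([  95.574,   89.902, -174.433]), 'force': array([ 0.254, -1.095, -0.637]), 'moment': array([ 0.009, -0.017, -0.025]), 'opening': np.float64(0.088)}
{'fx': 446.14475235519154, 'fy': 446.14475235519154, 'cx': 316.273526173575, 'cy': 237.4237904750439, 'rvec': array([ 2.26495081,  0.60424742, -0.27350899]), 'tvec': array([-0.43164949, -0.09296913,  1.35431913])}
jar_short 0.59 356 202 [0.511 0.2   0.081]
lid_middle_top 0.75 254 298 [ 0.493 -0.246  0.13 ]
lid_middle_top 0.24 354 228 [0.553 0.103 0.079]
jar_middle 0.83 256 306 [ 0.507 -0.259  0.127]
lid_tall_top 0.89 136 335 [ 0.328 -0.424  0.105]
lid_tall_top 0.64 325 240 [ 0.546 -0.037  0.149]
lid_tall_top 0.57 290 156 [0.25  0.272 0.106]
jar_tall 0.72 143 347 [ 0.347 -0.431  0.085]
jar_tall 0.67 321 246 [ 0.536 -0.04   0.127]
jar_tall 0.59 289 168 [0.243 0.273 0.059]
closed_jar 0.72 356 231 [0.563 0.096 0.079]
core 0.95 293 285 [ 0.492 -0.101  0.024]
nest_tall 0.76 324 273 [ 0.54  -0.031  0.026]
```

View pics/scene1.png

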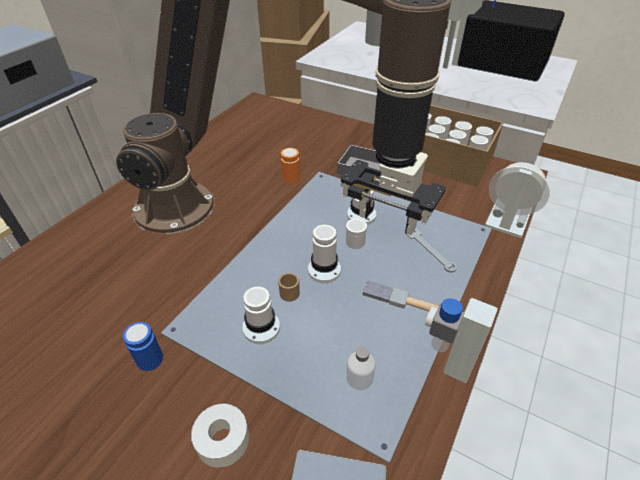

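```bash
python3 - <<'E'
from h import *
P=camera_params('scene'); d=np.load('pics/scene_d.npy')
v,u=np.mgrid[0:480,0:640]; W=world('scene',d,u,v,P); 
m=(d>0)&(W[...,2]>.07)&(W[...,2]<.16)&(W[...,0]>.38)&(W[...,0]<.85)&(abs(W[...,1])<.35)
n,L,S,C=cv2.connectedComponentsWithStats(m.astype(np.uint8))
for i in range(1,n):
    if S[i,4]<40: continue
    q=W[L==i]; zt=np.percentile(q[:,2],96); t=q[q[:,2]>zt-.006]
    print(np.round(C[i]),S[i,4],'ztop',zt.round(4),'mid',((t.min(0)+t.max(0))/2).round(4),'ext',np.ptp(t,0).round(3))
E
```

```text
[356. 226.] 260 ztop 0.0805 mid [0.5535 0.1171 0.0787] ext [0.053 0.058 0.008]
[324. 244.] 842 ztop 0.1515 mid [ 0.5322 -0.016   0.1497] ext [0.053 0.057 0.008]
[258. 305.] 870 ztop 0.1316 mid [ 0.4931 -0.2389  0.1295] ext [0.056 0.053 0.008]
[433. 321.] 332 ztop 0.157 mid [ 0.837  -0.1114  0.1554] ext [0.025 0.05  0.009]
[361. 362.] 623 ztop 0.1145 mid [ 0.7414 -0.2396  0.1123] ext [0.025 0.025 0.007]
```

The picture shows the tall jar at (325,240), the middle jar at (257,300), and the short jar hidden behind the gripper near (360,208). The closed jar is at (356,232), the core at (289,286), and the blue and orange look-alikes are off the plate. I'll try the other cameras for the short jar.

```bash
python3 - <<'E'
from h import *
o=get_obs()
a=shot('side','side1.png')[0]; Pw=camera_params('wrist'); b=shot('wrist','wrist1.png')[0]
cv2.imwrite('pics/both1.png',cv2.resize(np.hstack([a,b])[:,:,::-1],(800,300),interpolation=cv2.INTER_AREA))
for cam in('side','wrist'):
  P=camera_params(cam); d=np.load(f'pics/{cam}_d.npy')
  v,u=np.mgrid[0:480,0:640]; W=world(cam,d,u,v,P)
  m=(d>0)&(W[...,2]>.07)&(W[...,2]<.16)&(W[...,0]>.38)&(W[...,0]<.85)&(abs(W[...,1])<.35)
  n,L,S,C=cv2.connectedComponentsWithStats(m.astype(np.uint8))
  for i in range(1,n):
    if S[i,4]<60: continue
    q=W[L==i]; zt=np.percentile(q[:,2],96); t=q[q[:,2]>zt-.006]
    print(cam,np.round(C[i]),S[i,4],'ztop',zt.round(4),'mid',((t.min(0)+t.max(0))/2).round(4),'ext',np.ptp(t,0).round(3))
E
```

```text
side [303. 192.] 404 ztop 0.1135 mid [0.5186 0.2227 0.1125] ext [0.053 0.052 0.01 ]
side [322. 222.] 258 ztop 0.0823 mid [0.5522 0.1154 0.0812] ext [0.053 0.057 0.01 ]
side [323. 250.] 720 ztop 0.1525 mid [ 0.5313 -0.0159  0.1517] ext [0.053 0.055 0.01 ]
side [453. 257.] 354 ztop 0.1573 mid [ 0.839  -0.1124  0.1556] ext [0.022 0.053 0.008]
side [428. 316.] 405 ztop 0.1146 mid [ 0.7405 -0.2396  0.1138] ext [0.027 0.027 0.01 ]
side [326. 327.] 718 ztop 0.1328 mid [ 0.4929 -0.241   0.1319] ext [0.053 0.057 0.01 ]
wrist [79. 80.] 6033 ztop 0.1561 mid [ 0.8363 -0.1095  0.155 ] ext [0.027 0.05  0.01 ]
wrist [508. 215.] 7383 ztop 0.1491 mid [ 0.5324 -0.0149  0.1467] ext [0.054 0.054 0.007]
wrist [425. 346.] 139 ztop 0.0772 mid [0.5708 0.1332 0.0757] ext [0.019 0.022 0.004]
wrist [464. 458.] 136 ztop 0.1089 mid [0.5343 0.2422 0.1079] ext [0.015 0.019 0.004]
```

View pics/both1.png

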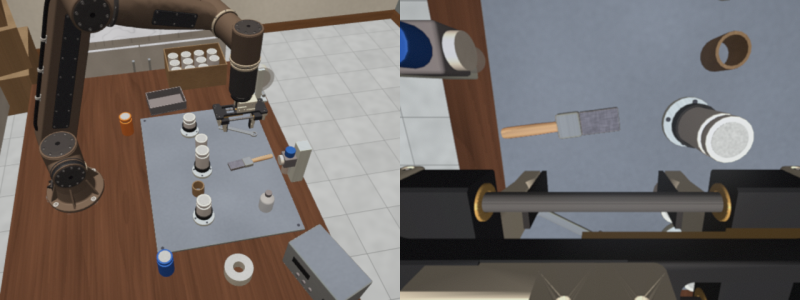

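Side view: short jar at (303,192) in full-resolution pixels, tall at (323,250), middle at (326,327), all upright. The scene and side cameras agree to about 2 mm. Tool axes in the world frame: x is down, y is −X, z is +Y. I'll close the fingers and go above the short jar.

```bash
python3 -m pendant '[{"claw":0,"linear":[0,15.5,22],"twist":0},{"claw":0,"linear":[0,15.5,22],"twist":0},{"claw":0,"linear":[0,15.5,22],"twist":0},{"claw":0,"linear":[0,15.5,22],"twist":0},{"claw":0,"linear":[0,15.5,22],"twist":0},{"claw":0,"linear":[0,15.5,22],"twist":0},{"claw":0,"linear":[10,15.5,22],"twist":0},{"claw":0,"linear":[20,15.5,22],"twist":0},{"claw":0,"linear":[20,15.5,22],"twist":0},{"claw":0,"linear":[20,15.5,22],"twist":0}]'
python3 -m pendant '[{"claw":0,"linear":[0,0,0],"twist":0},{"claw":0,"linear":[0,0,0],"twist":0},{"claw":0,"linear":[0,0,0],"twist":0},{"claw":0,"linear":[0,0,0],"twist":0},{"claw":0,"linear":[0,0,0],"twist":0},{"claw":0,"linear":[0,0,0],"twist":0},{"claw":0,"linear":[0,0,0],"twist":0},{"claw":0,"linear":[0,0,0],"twist":0},{"claw":0,"linear":[0,0,0],"twist":0},{"claw":0,"linear":[0,0,0],"twist":0}]'
python3 - <<'E'
from h import *
o=get_obs(); print(o['clock'],o['tool_pos'],o['orientation'],o['force'],o['opening'])
shot('side','side2.png')
E
python3 -c "
import cv2;a=cv2.imread('pics/side2.png')[120:300,220:420];cv2.imwrite('pics/c2.png',cv2.resize(a,None,fx=3,fy=3))"
```

```text
clock: 1.43
tool_pos: [0.5192, 0.221, 0.1564]
orientation: [-46.6, 89.9, 43.4]
force: [1.2, 0.2, -0.2]
opening: 0.0266
clock: 2.27
tool_pos: [0.5201, 0.2199, 0.1566]
orientation: [-50.0, 90.0, 40.0]
force: [0.3, 0.2, -0.1]
opening: 0.0004
2.2667 [0.52007419 0.21985068 0.15661703] [-50.02296064  89.99458692  39.96214678] [ 0.32515858  0.23194607 -0.13485152] 0.0003839813360219482
```

View pics/c2.png

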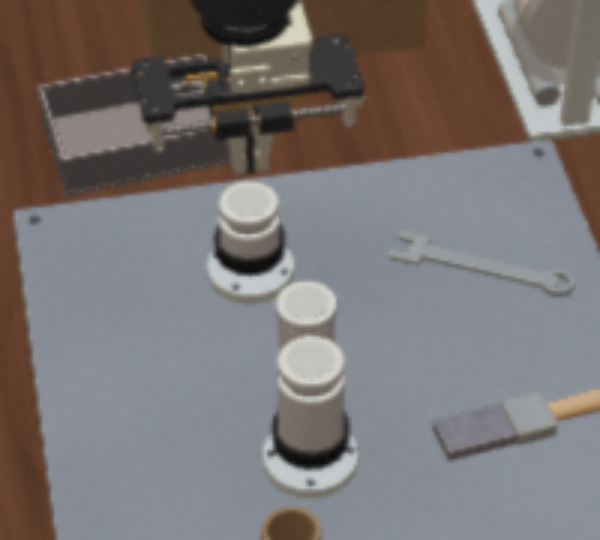

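Crop: closed fingers at (250,155) directly over the short lid at (250,200), with nothing else near. Descending.

```bash
python3 -m pendant '[{"claw":0,"linear":[5,0,0],"twist":0},{"claw":0,"linear":[5,0,0],"twist":0},{"claw":0,"linear":[5,0,0],"twist":0},{"claw":0,"linear":[5,0,0],"twist":0},{"claw":0,"linear":[5,0,0],"twist":0},{"claw":0,"linear":[5,0,0],"twist":0},{"claw":0,"linear":[5,0,0],"twist":0},{"claw":0,"linear":[5,0,0],"twist":0},{"claw":0,"linear":[2,0,0],"twist":0},{"claw":0,"linear":[0,0,0],"twist":0}]'
python3 -m pendant '[{"claw":0,"linear":[0.5,0,0],"twist":0},{"claw":0,"linear":[0.5,0,0],"twist":0},{"claw":0,"linear":[0.5,0,0],"twist":0},{"claw":0,"linear":[0.5,0,0],"twist":0},{"claw":0,"linear":[0.5,0,0],"twist":0},{"claw":0,"linear":[0.5,0,0],"twist":0},{"claw":0,"linear":[0.5,0,0],"twist":0},{"claw":0,"linear":[0.5,0,0],"twist":0},{"claw":0,"linear":[0.5,0,0],"twist":0},{"claw":0,"linear":[0.5,0,0],"twist":0}]'
python3 -m pendant '[{"claw":0,"linear":[0.5,0,0],"twist":0},{"claw":0,"linear":[0.5,0,0],"twist":0},{"claw":0,"linear":[0.5,0,0],"twist":0},{"claw":0,"linear":[0.5,0,0],"twist":0},{"claw":0,"linear":[0.5,0,0],"twist":0},{"claw":0,"linear":[0.5,0,0],"twist":0},{"claw":0,"linear":[0,0,0],"twist":0},{"claw":0,"linear":[0,0,0],"twist":0},{"claw":0,"linear":[0,0,0],"twist":0},{"claw":0,"linear":[0,0,0],"twist":0}]'
```

```text
clock: 3.15
tool_pos: [0.5197, 0.2197, 0.1138]
orientation: [128.6, 89.9, -141.4]
force: [-0.2, 0.8, 0.7]
opening: 0.0005
clock: 3.98
tool_pos: [0.52, 0.22, 0.1095]
orientation: [-80.8, 90.0, 9.2]
force: [0.2, 0.4, -0.2]
opening: 0.0006
clock: 4.82
tool_pos: [0.52, 0.22, 0.1065]
orientation: [144.6, 90.0, -125.4]
force: [-0.9, -0.9, 1.3]
opening: 0.0007
```

```bash
python3 -m pendant '[{"claw":0,"linear":[0.5,0,0],"twist":0},{"claw":0,"linear":[0.5,0,0],"twist":0},{"claw":0,"linear":[0.5,0,0],"twist":0},{"claw":0,"linear":[0.5,0,0],"twist":0},{"claw":0,"linear":[0,0,0],"twist":0},{"claw":0,"linear":[0,0,0],"twist":0},{"claw":0,"linear":[0,0,0],"twist":0},{"claw":0,"linear":[0,0,0],"twist":0},{"claw":0,"linear":[0,0,0],"twist":0},{"claw":0,"linear":[0,0,0],"twist":0}]'
python3 -m pendant '[{"claw":0,"linear":[0.5,0,0],"twist":0},{"claw":0,"linear":[0.5,0,0],"twist":0},{"claw":0,"linear":[0.5,0,0],"twist":0},{"claw":0,"linear":[0.5,0,0],"twist":0},{"claw":0,"linear":[0.5,0,0],"twist":0},{"claw":0,"linear":[0.5,0,0],"twist":0},{"claw":0,"linear":[0,0,0],"twist":0},{"claw":0,"linear":[0,0,0],"twist":0},{"claw":0,"linear":[0,0,0],"twist":0},{"claw":0,"linear":[0,0,0],"twist":0}]'
```

```text
clock: 5.65
tool_pos: [0.52, 0.22, 0.1045]
orientation: [75.7, 90.0, 165.7]
force: [0.3, 0.1, 0.2]
opening: 0.0006
clock: 6.48
tool_pos: [0.52, 0.22, 0.1017]
orientation: [-63.9, 90.0, 26.1]
force: [-2.0, -1.2, 4.9]
opening: 0.0003
```

```bash
cat >> h.py <<'E'
def meas(n=8):
    f=[];z=[]
    for _ in range(n):
        snapshot('side'); o=get_obs(); f.append(o['force']); z.append(o['tool_pos'])
    print(o['clock'],'F',np.mean(f,0).round(2),np.std(f,0).round(2),'p',np.mean(z,0).round(4))
E
python3 -c "from h import *; meas()"
python3 -m pendant '[{"claw":0,"linear":[0.5,0,0],"twist":0},{"claw":0,"linear":[0.5,0,0],"twist":0},{"claw":0,"linear":[0.5,0,0],"twist":0},{"claw":0,"linear":[0.5,0,0],"twist":0},{"claw":0,"linear":[0,0,0],"twist":0},{"claw":0,"linear":[0,0,0],"twist":0},{"claw":0,"linear":[0,0,0],"twist":0},{"claw":0,"linear":[0,0,0],"twist":0},{"claw":0,"linear":[0,0,0],"twist":0},{"claw":0,"linear":[0,0,0],"twist":0}]'
python3 -c "from h import *; meas()"
```

```text
6.8833 F [-1.15 -0.48  4.92] [0.48 0.61 0.59] p [0.52   0.22   0.1016]
clock: 7.72
tool_pos: [0.52, 0.22, 0.0997]
orientation: [-82.2, 90.0, 7.8]
force: [-1.3, -0.4, 6.6]
opening: 0.0004
8.1167 F [-1.54 -0.83  5.87] [0.5  0.43 0.5 ] p [0.52   0.22   0.0997]
```

Slope of about 0.5 N/mm above 4.9 N is the nest giving, so the lid should be home. I'll lift, travel toward the middle jar, and check the lid height on the way.

```bash
python3 -m pendant '[{"claw":0,"linear":[-10,0,0],"twist":0},{"claw":0,"linear":[-25,0,0],"twist":0},{"claw":0,"linear":[-30,0,0],"twist":0},{"claw":0,"linear":[-35,0,0],"twist":0},{"claw":0,"linear":[0,0,-30],"twist":0},{"claw":0,"linear":[0,0,-35],"twist":0},{"claw":0,"linear":[0,3,-35],"twist":0},{"claw":0,"linear":[0,3,-35],"twist":0},{"claw":0,"linear":[0,3,-35],"twist":0},{"claw":0,"linear":[0,3,-35],"twist":0}]'
python3 -m pendant '[{"claw":0,"linear":[0,3,-35],"twist":0},{"claw":0,"linear":[0,3,-35],"twist":0},{"claw":0,"linear":[0,3,-35],"twist":0},{"claw":0,"linear":[0,3,-35],"twist":0},{"claw":0,"linear":[0,3,-35],"twist":0},{"claw":0,"linear":[0,0,-35],"twist":0},{"claw":0,"linear":[0,0,-30],"twist":0},{"claw":0,"linear":[0,0,-15],"twist":0},{"claw":0,"linear":[0,0,0],"twist":0},{"claw":0,"linear":[0,0,0],"twist":0}]'
cat >> h.py <<'E'
def tops():
  for cam in('side','scene'):
    P=camera_params(cam); d=snapshot(cam)[1]
    v,u=np.mgrid[0:480,0:640]; W=world(cam,d,u,v,P)
    for nm,x,y in(('short',.519,.222),('middle',.493,-.24),('tall',.532,-.016)):
        q=W[(d>0)&(np.hypot(W[...,0]-x,W[...,1]-y)<.04)&(W[...,2]>.085)&(W[...,2]<.16)]
        if len(q)<60: print(cam,nm,len(q)); continue
        zt=np.percentile(q[:,2],96); t=q[q[:,2]>zt-.006]
        print(cam,nm,len(q),'ztop',zt.round(4),'mid',((t.min(0)+t.max(0))/2).round(4))
E
python3 -c "from h import *; tops();print(get_obs()['tool_pos'])"
```

```text
clock: 8.95
tool_pos: [0.5073, 0.0136, 0.1998]
orientation: [-1.2, 90.0, 88.9]
force: [0.9, -0.2, -0.4]
opening: 0.0001
clock: 9.78
tool_pos: [0.4925, -0.2408, 0.1993]
orientation: [63.3, 89.9, 153.2]
force: [-0.4, 1.0, -0.2]
opening: 0.0008
side short 97 ztop 0.1082 mid [0.5034 0.2251 0.1074]
side middle 632 ztop 0.1329 mid [ 0.493  -0.2393  0.1312]
side tall 0
scene short 292 ztop 0.1063 mid [0.5188 0.2238 0.1046]
scene middle 763 ztop 0.1316 mid [ 0.4934 -0.2387  0.1303]
scene tall 743 ztop 0.1516 mid [ 0.532  -0.0153  0.1492]
[ 0.49277942 -0.23959551  0.19952106]
```

```bash
cat >> h.py <<'E'
def ztop(cam='scene',n=6):
    P=camera_params(cam); v,u=np.mgrid[0:480,0:640]; r={}
    for _ in range(n):
        d=snapshot(cam)[1]; W=world(cam,d,u,v,P)
        for nm,x,y in(('short',.519,.222),('middle',.493,-.24),('tall',.532,-.016)):
            q=W[(d>0)&(np.hypot(W[...,0]-x,W[...,1]-y)<.017)&(W[...,2]>.095)&(W[...,2]<.16),2]
            if len(q): r.setdefault(nm,[]).append((np.median(q),len(q)))
    print(cam,{k:np.mean(x,0).round(4) for k,x in r.items()})
E
python3 -c "from h import *; ztop();ztop('side')"
```

```text
scene {'short': array([ 0.1043, 73.    ]), 'middle': array([1.300e-01, 1.605e+02]), 'tall': array([  0.1501, 112.1667])}
side {'short': array([ 0.1036, 15.8333]), 'middle': array([1.294000e-01, 1.453333e+02])}
```

The short lid sits 25.7 mm below the loose middle one (20 mm when both are loose), so it is about 5.7 mm down and home. Next is the middle jar, to the same depth plus 20 mm.

```bash
python3 -m pendant '[{"claw":0,"linear":[8,0,0],"twist":0},{"claw":0,"linear":[12,0,0],"twist":0},{"claw":0,"linear":[12,0,0],"twist":0},{"claw":0,"linear":[12,0,0],"twist":0},{"claw":0,"linear":[10,0,0],"twist":0},{"claw":0,"linear":[6,0,0],"twist":0},{"claw":0,"linear":[5,0,0],"twist":0},{"claw":0,"linear":[3,0,0],"twist":0},{"claw":0,"linear":[0,0,0],"twist":0},{"claw":0,"linear":[0,0,0],"twist":0}]'
python3 -m pendant '[{"claw":0,"linear":[0.5,0,0],"twist":0},{"claw":0,"linear":[0.5,0,0],"twist":0},{"claw":0,"linear":[0.5,0,0],"twist":0},{"claw":0,"linear":[0.5,0,0],"twist":0},{"claw":0,"linear":[0.5,0,0],"twist":0},{"claw":0,"linear":[0.5,0,0],"twist":0},{"claw":0,"linear":[0.5,0,0],"twist":0},{"claw":0,"linear":[0.5,0,0],"twist":0},{"claw":0,"linear":[0.5,0,0],"twist":0},{"claw":0,"linear":[0.5,0,0],"twist":0}]'
python3 -m pendant '[{"claw":0,"linear":[0.5,0,0],"twist":0},{"claw":0,"linear":[0.5,0,0],"twist":0},{"claw":0,"linear":[0.5,0,0],"twist":0},{"claw":0,"linear":[0.5,0,0],"twist":0},{"claw":0,"linear":[0.5,0,0],"twist":0},{"claw":0,"linear":[0.5,0,0],"twist":0},{"claw":0,"linear":[0.5,0,0],"twist":0},{"claw":0,"linear":[0,0,0],"twist":0},{"claw":0,"linear":[0,0,0],"twist":0},{"claw":0,"linear":[0,0,0],"twist":0}]'
python3 -c "from h import *; meas()"
```

```text
clock: 11.32
tool_pos: [0.4932, -0.2401, 0.1318]
orientation: [-120.3, 90.0, -30.3]
force: [0.3, -0.1, -0.2]
opening: 0.0005
clock: 12.15
tool_pos: [0.4931, -0.24, 0.1267]
orientation: [-114.7, 90.0, -24.7]
force: [-0.6, 0.9, 2.7]
opening: 0.0006
clock: 12.98
tool_pos: [0.493, -0.24, 0.123]
orientation: [35.3, 90.0, 125.3]
force: [-0.0, -0.5, 0.0]
opening: 0.0006
13.3833 F [0.23 0.09 0.33] [0.53 0.6  0.58] p [ 0.4929 -0.24    0.123 ]
```

```bash
python3 -m pendant '[{"claw":0,"linear":[0.5,0,0],"twist":0},{"claw":0,"linear":[0.5,0,0],"twist":0},{"claw":0,"linear":[0.5,0,0],"twist":0},{"claw":0,"linear":[0.5,0,0],"twist":0},{"claw":0,"linear":[0.5,0,0],"twist":0},{"claw":0,"linear":[0.5,0,0],"twist":0},{"claw":0,"linear":[0,0,0],"twist":0},{"claw":0,"linear":[0,0,0],"twist":0},{"claw":0,"linear":[0,0,0],"twist":0},{"claw":0,"linear":[0,0,0],"twist":0}]'
python3 -c "from h import *; meas(5)"
```

```text
clock: 14.22
tool_pos: [0.493, -0.2401, 0.1204]
orientation: [-115.2, 90.0, -25.2]
force: [-1.2, 1.2, 5.9]
opening: -0.0001
14.4667 F [-1.58  0.75  5.56] [0.57 0.53 0.36] p [ 0.493  -0.2401  0.1204]
```

```bash
python3 -m pendant '[{"claw":0,"linear":[-10,0,0],"twist":0},{"claw":0,"linear":[-20,0,0],"twist":0},{"claw":0,"linear":[-25,0,0],"twist":0},{"claw":0,"linear":[-25,0,0],"twist":0},{"claw":0,"linear":[0,-6,37],"twist":0},{"claw":0,"linear":[0,-7,38],"twist":0},{"claw":0,"linear":[0,-7,38],"twist":0},{"claw":0,"linear":[0,-7,38],"twist":0},{"claw":0,"linear":[0,-6,37],"twist":0},{"claw":0,"linear":[0,-6,36],"twist":0}]'
python3 -m pendant '[{"claw":0,"linear":[0,0,0],"twist":0},{"claw":0,"linear":[0,0,0],"twist":0},{"claw":0,"linear":[0,0,0],"twist":0},{"claw":0,"linear":[0,0,0],"twist":0},{"claw":0,"linear":[5,0,0],"twist":0},{"claw":0,"linear":[10,0,0],"twist":0},{"claw":0,"linear":[10,0,0],"twist":0},{"claw":0,"linear":[0,0,0],"twist":0},{"claw":0,"linear":[0,0,0],"twist":0},{"claw":0,"linear":[0,0,0],"twist":0}]'
python3 -c "from h import *; ztop();ztop('side');print(get_obs()['tool_pos']);shot('side','side3.png');
a=cv2.imread('pics/side3.png')[120:380,220:420];cv2.imwrite('pics/c3.png',cv2.resize(a,None,fx=2,fy=2))"
```

```text
clock: 15.3
tool_pos: [0.5319, -0.0141, 0.2006]
orientation: [-58.4, 90.0, 31.6]
force: [1.5, -0.4, 0.2]
opening: 0.0009
clock: 16.13
tool_pos: [0.532, -0.0163, 0.1748]
orientation: [125.5, 90.0, -144.5]
force: [-0.3, -0.4, -0.0]
opening: 0.0006
scene {'middle': array([1.240000e-01, 1.608333e+02]), 'tall': array([  0.1501, 111.3333])}
side {'short': array([ 0.1035, 80.8333]), 'middle': array([1.232000e-01, 1.471667e+02]), 'tall': array([  0.1492, 104.5   ])}
[ 0.53198936 -0.0159935   0.17510832]
```

View pics/c3.png

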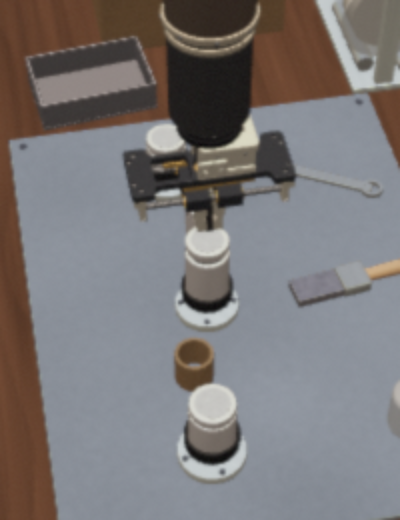

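The middle lid dropped 6.0–6.2 mm and both pressed lids are home. In the crop the tool is centred over the tall lid at (207,243) and everything else is undisturbed. Pressing the tall one.

```bash
python3 -m pendant '[{"claw":0,"linear":[5,0,0],"twist":0},{"claw":0,"linear":[8,0,0],"twist":0},{"claw":0,"linear":[6,0,0],"twist":0},{"claw":0,"linear":[4,0,0],"twist":0},{"claw":0,"linear":[0.5,0,0],"twist":0},{"claw":0,"linear":[0.5,0,0],"twist":0},{"claw":0,"linear":[0.5,0,0],"twist":0},{"claw":0,"linear":[0.5,0,0],"twist":0},{"claw":0,"linear":[0.5,0,0],"twist":0},{"claw":0,"linear":[0.5,0,0],"twist":0}]'
python3 -m pendant '[{"claw":0,"linear":[0.5,0,0],"twist":0},{"claw":0,"linear":[0.5,0,0],"twist":0},{"claw":0,"linear":[0.5,0,0],"twist":0},{"claw":0,"linear":[0.5,0,0],"twist":0},{"claw":0,"linear":[0.5,0,0],"twist":0},{"claw":0,"linear":[0.5,0,0],"twist":0},{"claw":0,"linear":[0.5,0,0],"twist":0},{"claw":0,"linear":[0.5,0,0],"twist":0},{"claw":0,"linear":[0,0,0],"twist":0},{"claw":0,"linear":[0,0,0],"twist":0}]'
python3 -m pendant '[{"claw":0,"linear":[0.5,0,0],"twist":0},{"claw":0,"linear":[0.5,0,0],"twist":0},{"claw":0,"linear":[0.5,0,0],"twist":0},{"claw":0,"linear":[0.5,0,0],"twist":0},{"claw":0,"linear":[0,0,0],"twist":0},{"claw":0,"linear":[0,0,0],"twist":0},{"claw":0,"linear":[0,0,0],"twist":0},{"claw":0,"linear":[0,0,0],"twist":0},{"claw":0,"linear":[0,0,0],"twist":0},{"claw":0,"linear":[0,0,0],"twist":0}]'
python3 -c "from h import *; meas(5)"
```

```text
clock: 17.62
tool_pos: [0.5321, -0.016, 0.1492]
orientation: [-75.1, 90.0, 14.9]
force: [-0.1, 0.1, 0.6]
opening: 0.0004
clock: 18.45
tool_pos: [0.532, -0.016, 0.145]
orientation: [-44.0, 90.0, 46.0]
force: [0.5, -0.2, 1.6]
opening: 0.0008
clock: 19.28
tool_pos: [0.5319, -0.016, 0.143]
orientation: [99.4, 90.0, -170.6]
force: [0.5, -0.1, 1.0]
opening: 0.0004
19.5333 F [0.04 0.13 0.38] [0.24 0.47 0.45] p [ 0.5319 -0.016   0.143 ]
```

```bash
python3 -m pendant '[{"claw":0,"linear":[0.5,0,0],"twist":0},{"claw":0,"linear":[0.5,0,0],"twist":0},{"claw":0,"linear":[0.5,0,0],"twist":0},{"claw":0,"linear":[0.5,0,0],"twist":0},{"claw":0,"linear":[0.5,0,0],"twist":0},{"claw":0,"linear":[0.5,0,0],"twist":0},{"claw":0,"linear":[0,0,0],"twist":0},{"claw":0,"linear":[0,0,0],"twist":0},{"claw":0,"linear":[0,0,0],"twist":0},{"claw":0,"linear":[0,0,0],"twist":0}]'
python3 -c "from h import *; meas(5)"
```

```text
clock: 20.37
tool_pos: [0.5321, -0.016, 0.1402]
orientation: [-93.3, 90.0, -3.3]
force: [-0.7, -0.1, 5.6]
opening: 0.0006
20.6167 F [-1.42  0.18  4.79] [0.31 0.11 0.65] p [ 0.5321 -0.016   0.1402]
```

```bash
python3 -m pendant '[{"claw":0,"linear":[-5,0,0],"twist":0},{"claw":0,"linear":[-20,0,0],"twist":0},{"claw":0,"linear":[-25,0,0],"twist":0},{"claw":0,"linear":[-30,0,0],"twist":0},{"claw":0,"linear":[-10,-25,0],"twist":0},{"claw":0,"linear":[0,-30,0],"twist":0},{"claw":0,"linear":[0,-30,0],"twist":0},{"claw":0,"linear":[0,-30,0],"twist":0},{"claw":0,"linear":[0,-25,0],"twist":0},{"claw":0,"linear":[0,0,0],"twist":0}]'
python3 -m pendant '[{"claw":0,"linear":[0,0,0],"twist":0},{"claw":0,"linear":[0,0,0],"twist":0},{"claw":0,"linear":[0,0,0],"twist":0},{"claw":0,"linear":[0,0,0],"twist":0},{"claw":0,"linear":[0,0,0],"twist":0},{"claw":0,"linear":[0,0,0],"twist":0},{"claw":0,"linear":[0,0,0],"twist":0},{"claw":0,"linear":[0,0,0],"twist":0},{"claw":0,"linear":[0,0,0],"twist":0},{"claw":0,"linear":[0,0,0],"twist":0}]'
python3 -c "from h import *; ztop();ztop('side');tops();shot('side','side4.png');
a=cv2.imread('pics/side4.png')[120:380,220:420];cv2.imwrite('pics/c4.png',cv2.resize(a,None,fx=2,fy=2))"
```

```text
clock: 21.45
tool_pos: [0.6751, -0.0161, 0.2278]
orientation: [112.8, 89.9, -157.3]
force: [-0.4, 0.3, -0.2]
opening: 0.0002
clock: 22.28
tool_pos: [0.6719, -0.016, 0.2301]
orientation: [64.8, 90.0, 154.8]
force: [-1.2, -0.3, -0.2]
opening: 0.0007
scene {'short': array([ 0.1045, 52.5   ]), 'middle': array([1.240000e-01, 1.596667e+02]), 'tall': array([  0.1442, 110.5   ])}
side {'short': array([ 0.1031, 79.3333]), 'middle': array([1.233000e-01, 1.478333e+02]), 'tall': array([  0.1433, 105.6667])}
side short 297 ztop 0.1081 mid [0.5181 0.2237 0.1066]
side middle 596 ztop 0.1271 mid [ 0.4933 -0.2394  0.1264]
side tall 601 ztop 0.1468 mid [ 0.5312 -0.0184  0.1453]
scene short 113 ztop 0.1065 mid [0.5109 0.2214 0.1041]
scene middle 713 ztop 0.1257 mid [ 0.4948 -0.2396  0.124 ]
scene tall 700 ztop 0.1455 mid [ 0.5322 -0.0158  0.143 ]
```

View pics/c4.png

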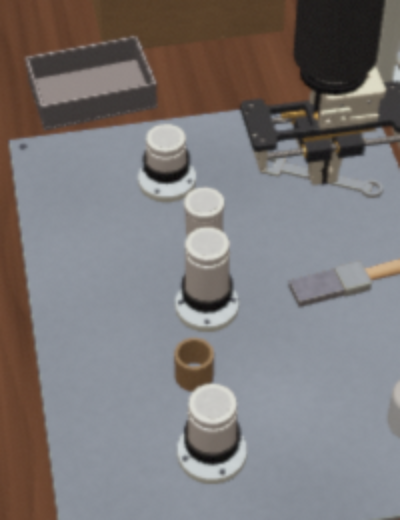

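All three lids are seated and 20 mm apart in height. The jars stand upright in their nests and the tool is clear. Handing in.

```bash
python3 -c "from plant import *; print(close_job(), get_obs()['clock'])"
```

```text
the job is handed in; nothing more can be done
the job is handed in; nothing more can be done
```

I pressed the three lids home with the closed fingertips in the order short, middle, tall. I then backed the tool clear and handed the job in at about 23 s of the 51 s allowed; no verdict is reported.

- **Pressing:** I stopped each press once the force held steady at about 5–6 N, which is the nest starting to give.
- **Lid heights:** Scene-camera depth puts the tops at 104.5, 124.0 and 144.2 mm, 19.5–20.2 mm apart as expected for seated lids. The middle and tall lids were measured dropping about 6 mm. The short lid was hidden at the start, so its drop of about 5.7 mm is inferred by comparison with the middle lid.
- **Jars and bystanders:** In the last side view, which covers most of the plate but not the whole scene, the jars stand upright in their nests and nothing has visibly moved. I did not measure the bystanders' positions.
- **Disagreements:** An edge-based height estimate read up to 4.5 mm higher (108.1 mm for the short lid). The short lid was also partly hidden in the last scene picture. The side camera read about 1 mm lower throughout, within calibration.

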